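# Scan the badge order and hold the badge press on its third click

## Task

Make the badge on the blue order: lift the hand scanner out of its cradle, point its window straight down at the code on the blue-framed order card from about 7 cm above it and keep it steady there for two seconds, then stand the scanner back in its cradle and let go of it. Then press the badge press's red-padded spring lever down past its first two clicks to the third, and finish the program while still holding it down there, because it springs back up if released. Do not knock the mug, the bottles or the marker about.

Things in the scene. Friction and masses are not known exactly. Their poses are not given: they have to be found in the camera images.
- scanner: loose stick-shaped hand scanner, about 0.11 to 0.22 kg, standing upright, window down, in its cradle. Origin: centre of the window on its underside; z points up along the stick, so it reads along -z. Black head 44 (x) x 36 (y) mm from z = 0 to 45 mm; yellow handle 32 (x) x 28 (y) mm from z = 43 to 150 mm, with a black cap at the top (a good height to grip: z = 115 mm)
- cradle: fixed grey open-topped pocket, 66 (x) x 58 (y) mm outside and 46 mm high, on a 90 mm square foot; pocket inside 56 (x) x 48 (y) mm, its floor 5 mm above the table, rim at 46 mm. Origin: centre of the underside, on the table. The scanner stands in it with the same axes
- order_blue_code (a point): centre of the 40 mm square black-and-white code on the blue-framed order card (the one to scan), on its top face, 8 mm above the table. The card lies flat and fixed, 85 (x) x 110 (y) mm; z up
- order_yellow_code (a point): the same point on the yellow-framed order card of the same size, a different order, not the wanted one; the two cards change places
- press: fixed blue bench press for button badges, lever towards the robot. Origin: centre of the underside of its base, 220 (x) x 120 (y) x 20 mm; x points from the lever's pad to the column. The column and cheeks are at x = 47 to 103 mm, y = -31 to 31 mm, up to 248 mm high. The lever's pivot runs along y at x = 75, z = 220 mm; the ram and the die with the white badge are at x = 10 mm
- lever_pad (a point): centre of the top of the lever's red palm pad, a flat disc of 60 mm diameter and 16 mm thickness, on a 20 mm wide steel lever; it moves with the lever. It lies 180 mm from the pivot along the lever and 20 mm above the lever's centre line, 287 mm above the table at rest and about 191 mm at the third click
- lever (a joint): lever angle (rad), growing as it is pressed down: 0 at rest, pointing 0.27 above level towards the robot. Clicks at 0.18, 0.36 and 0.54; on the third (green mark on the plate at its left) from 0.49, end stop at 0.575. A spring always returns it to 0: pressing the pad takes about 6 N at first, up to 14 N at the humps between clicks, 12 N to hold the third
- coffee_mug: loose white mug, 80 mm wide, 85 mm high, handle towards its +y; origin at the centre of its underside; leave it alone
- juice: loose amber juice bottle with a red cap, 56 mm wide, 150 mm high; origin at the centre of its underside; leave it alone
- marker: loose black and blue marker pen lying on the table, 130 (along x) x 14 x 14 mm; origin at the centre of its underside; leave it alone
- water: loose green glass water bottle with a blue cap, 64 mm wide, 210 mm high; origin at the centre of its underside; leave it alone
Mind the look-alikes: they are no part of the job. There is more than one size of the scanner; the job needs the smaller. There is more than one size of the cradle; the one meant has the size given above.

How it is judged (in metres and radians):
On the way, in this order (a step that is already met when the one before it is completed fails the run):
1. lever up, the held scanner stays steady for 1 s (under 30 mm/s, tilt under 0.35 rad) with its window 30 to 130 mm above the blue-framed code and pointing within 20 mm of its centre (x of order_blue_code in the frame of scanner between -0.02 and 0.02 m and y of order_blue_code in the frame of scanner between -0.02 and 0.02 m and z of order_blue_code in the frame of scanner between -0.13 and -0.03 m and angle between scanner's own z axis and vertical below 0.35 rad and linear speed of scanner below 0.03 m/s and contact force between the fingers and scanner above 0.5 N and value of joint lever below 0.08 rad), for 1 s.
2. the scanner stands in its cradle again, released, with the lever still up (horizontal distance between scanner and cradle below 0.015 m and z of scanner in the frame of cradle between -0.005 and 0.015 m and angle between scanner's own z axis and vertical below 0.25 rad and contact force between the fingers and scanner below 0.1 N and linear speed of scanner below 0.03 m/s and value of joint lever below 0.08 rad), for 0.3 s.
3. the lever is pressed past two clicks to the third by the robot and held for half a second (value of joint lever above 0.49 rad and contact force between any of the fingers, the arm and lever above 3 N and contact force between scanner and lever below 0.1 N), for 0.5 s.
At the end, for the whole second after the job is handed in: the robot still presses the lever (over 3 N) and holds it at rest on the third click (over 0.49 rad), nothing else on it; the scanner stands released in its cradle (within 15 mm of its axis, tilt under 0.25 rad, underside less than 15 mm above the cradle's); mug, bottles, marker within 30 mm (all of step 3 and not (velocity of joint lever above 0.2 rad/s) and velocity of joint lever above -0.2 rad/s and horizontal distance between scanner and cradle below 0.015 m and z of scanner in the frame of cradle between -0.005 and 0.015 m and angle between scanner's own z axis and vertical below 0.25 rad and contact force between the fingers and scanner below 0.1 N and linear speed of scanner below 0.03 m/s); the arm keeps its last pose, push and grip.
It fails at once if the coffee_mug is moved by more than 30 mm or tipped over (distance of coffee_mug from where it was at the start of the episode above 0.03 m or angle between coffee_mug's own z axis and vertical above 0.5 rad).
It fails at once if the juice is moved by more than 30 mm or tipped over (distance of juice from where it was at the start of the episode above 0.03 m or angle between juice's own z axis and vertical above 0.5 rad).
It fails at once if the marker is moved by more than 30 mm (distance of marker from where it was at the start of the episode above 0.03 m).
It fails at once if the water is moved by more than 30 mm or tipped over (distance of water from where it was at the start of the episode above 0.03 m or angle between water's own z axis and vertical above 0.5 rad).
It also fails if it takes over 64 s, if anything falls off the work surface, if the arm or the gripper's body presses on something with over 40 N, if the wrist force passes 120 N, or if a joint passes its speed limit or range.

## Robot

A 6-joint arm with a two-finger parallel gripper is mounted at the origin on the work surface. World frame = base frame: x ahead of the robot, y to its left, z up, the work surface at z = 0. Lengths are in mm, angles in rad, forces in N, time in s.
With the tool pointing down it reaches from about 325 to 900 mm from the base axis. Payload 6.1 kg.
Tool frame: the origin (TCP) lies midway between the tips of the shut fingers; the grasp point (between the pads) lies hold_point_z behind it (hold_point_z is the distance from the TCP to the grasp point, in mm); z points along the fingers, y is the direction in which the jaws open and shut (so a half turn about z gives the same grasp; the last joint's range is limited). The gripper opens to 87 mm and grips with 3 to 60 N. Pads are 19 mm wide; open, the fingers measure 117 mm over their backs; the gripper's body (75 mm by 190 mm) begins 51 mm behind the grasp point.
Start: joints at [-0.126, 0.22, 1.526, -0, 1.395, -0.126], TCP at [624.992, -0.003, 202.038] pointing down, gripper open.
Joint ranges: [-2.98, 2.98], [-0.91, 2.08], [0.09, 2.57], [-1.24, 4.39], [0.2, 2.65], [-2.68, 2.68]. Speed limits (rad/s): [2.57, 2.57, 3.01, 3.14, 3.14, 3.14].

## Interface

Orientations are given as a rotation vector (axis times angle).
In Python, from cell import * gives the robot as it stands.
- The arm moves only by the shell command python3 -m pendant 'ROWS' [FORCE]. ROWS is a JSON object of lists of equal length, an entry for each row: "xyz": the shift along the tool's x, y, z in cm, a list of three; "spin": the turn about the tool's z in units of 8 degrees (1.0 is 8 degrees); "jaw": the opening in per cent of the stroke, from 0 (shut) to 100 (fully open). A call has 1 to 12 rows; each row is the pose to reach, as a shift and turn from the pose measured when the call began, along the tool's axes at that moment; what a row does not reach only later rows make up. A row lasts 1/8 s, in which the tool goes at most 62.5 mm and 10.7 degrees, less where a joint would pass 70% of its speed; a pose out of reach is approached as far as the arm can. A call with a gripper value outside its range is refused whole. The fingers move at their own pace and stop on an object; FORCE is the grip in N (left out, the last holds). Time passes only in rows, so rows that repeat a pose let the fingers close. It gives the time, the measured TCP pose, the force and the opening at its end, in the units of the state.
- get_state(): the state, without advancing time (a new reading comes with each control period).
- capture(name): name is "scene" or "side" or "wrist"; returns the picture (400x640x3 uint8, red, green, blue); there is no depth.
- camera_params(name): a dict with "fovy" (degrees; the focal length in pixels is half the picture's height over the tangent of half this angle, whatever the lens; pixels are square), "cx", "cy" (the principal point, pixels), "D" ([k1, k2, p1, p2, k3] as OpenCV has them; the pictures are not rectified), "origin" and "rotation" of the camera in the world. Camera axes: x right, y up, looking along -z (the intrinsics and any distortion apply to the point x, -y, -z); pixel columns grow to the right and rows downward; lengths in mm; the calibration is good to about 2 mm. A picture is of the moment at which its call begins: read the wrist's pose just before it. camera_params takes no time and is no camera call; for the wrist camera it gives the pose at the moment of the call.
- sign_off(): hands the job in, once; it reports no verdict.
The state is a dict: "t": time; "joint_positions": joint angles; "joint_velocities": joint speeds; "joint_torque": joint torques, N m; "position": TCP position; "orientation": TCP orientation; "contact_force": force on the tool from outside, world axes, zero at the start; "wrist_torque": the same for the moment, N m; "width": opening from 0.0 (shut) to 1.0 (fully open).
Only numpy, scipy, OpenCV 4.12 (cv2) and the standard library are available. Lean on these libraries where they do the work, as an engineer would, in place of code of your own. Each camera call takes 0.05 s, during which the arm holds its last target.

## Working session

There is one attempt and no reset: what is moved stays moved. The work goes in short steps, Python scripts to look and compute and a shell command to move; the robot and the scene stay as the last step left them, time stands still between calls to the robot, and variables do not carry over. Pictures are saved under pics/ and viewed, and the job is handed in when it is done.

```bash
ls; mkdir -p pics
python3 - <<'E'
from cell import *
import cv2
print(get_state())
for n in ("scene","side","wrist"):
    print(n,camera_params(n))
    cv2.imwrite(f"pics/{n}0.png",capture(n)[:,:,::-1])
E
```

```text
pics
{'t': 0.0, 'joint_positions': array([-1.26093594e-01,  2.21230636e-01,  1.52761814e+00,  2.30894666e-06,
        1.39466177e+00, -1.26102839e-01]), 'joint_velocities': array([ 0.00012457,  0.00118748, -0.00045955,  0.00038919, -0.0009819 ,
       -0.00106711]), 'joint_torque': array([-1.67445501e-05, -4.94609964e+01, -3.87383544e+01,  6.99962187e-02,
        5.70271199e-02, -1.42064664e-04]), 'position': array([6.24348847e+02, 8.35527325e-02, 2.00930758e+02]), 'orientation': array([-2.22035836e+00, -2.22037798e+00,  1.84170814e-03]), 'contact_force': array([-0.25783681,  0.67012956,  0.17496255]), 'wrist_torque': array([-0.00512948,  0.0356309 ,  0.01348279]), 'width': 0.9995529579685731}
scene {'fovy': 53.6691276747304, 'cx': 318.3966158093334, 'cy': 206.03853628406569, 'D': array([-0.09816187,  0.        ,  0.        ,  0.        ,  0.        ]), 'origin': array([1287.33863613, -230.88734573, 1111.00040285]), 'rotation': array([0.57868682, 0.44817415, 1.30163233])}
side {'fovy': 51.2782569765126, 'cx': 318.916300292422, 'cy': 198.60191793814522, 'D': array([-0.03944245,  0.        ,  0.        ,  0.        ,  0.        ]), 'origin': array([205.8948137 , 809.92420576, 892.38928673]), 'rotation': array([ 0.24177005, -1.26225957, -2.52692235])}
wrist {'fovy': 61.65141073212838, 'cx': 321.57150947599786, 'cy': 196.13690721130683, 'D': array([-0.03418074,  0.        ,  0.        ,  0.        ,  0.        ]), 'origin': array([625.51915701,  74.21812209, 382.79125285]), 'rotation': array([-2.73959706e-01,  1.97685532e-03,  9.49444719e-05])}
```

View pics/scene0.png

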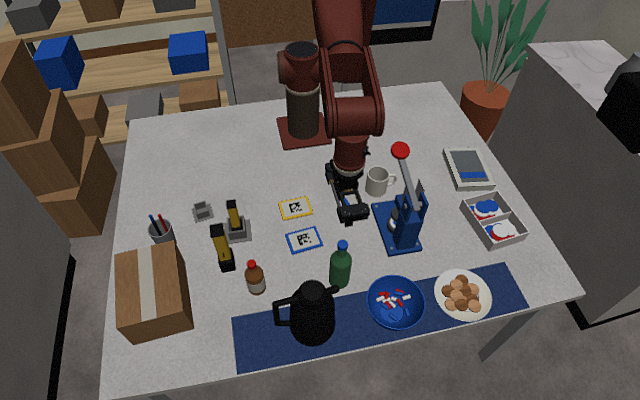

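View pics/side0.png

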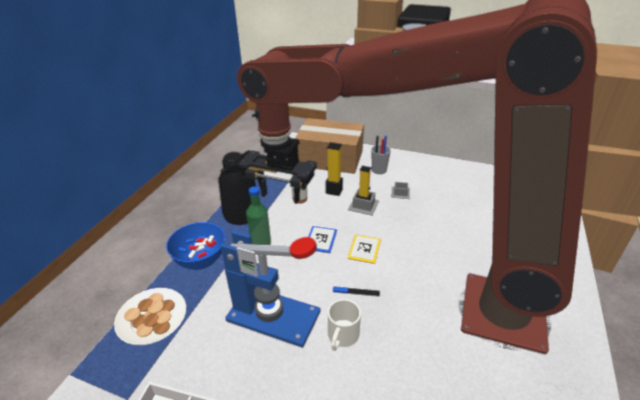

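View pics/wrist0.png

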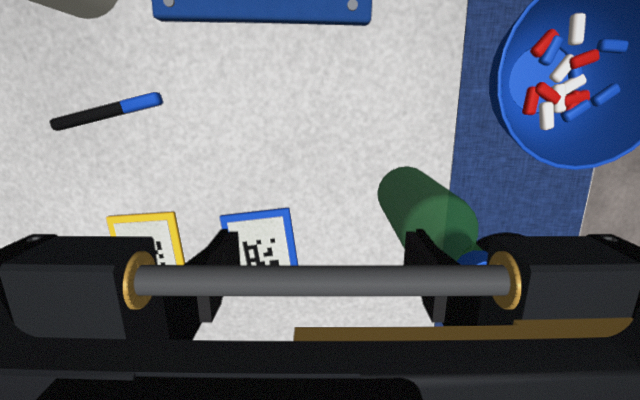

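```bash
cat > h.py <<'E'
import numpy as np, cv2
from scipy.spatial.transform import Rotation as R
from cell import *
def ray(p,uv):
    f=200/np.tan(np.radians(p["fovy"])/2)
    K=np.array([[f,0,p["cx"]],[0,f,p["cy"]],[0,0,1]])
    q=cv2.undistortPoints(np.array(uv,float).reshape(-1,1,2),K,p["D"]).reshape(-1,2)
    d=np.c_[q[:,0],-q[:,1],-np.ones(len(q))]
    return R.from_rotvec(p["rotation"]).apply(d)
def plane(p,uv,z):
    d=ray(p,uv); o=p["origin"]
    return o+d*((z-o[2])/d[:,2])[:,None]
def proj(p,X):
    f=200/np.tan(np.radians(p["fovy"])/2)
    K=np.array([[f,0,p["cx"]],[0,f,p["cy"]],[0,0,1]])
    c=R.from_rotvec(p["rotation"]).inv().apply(np.atleast_2d(X)-p["origin"])*[1,-1,-1]
    return cv2.projectPoints(c,np.zeros(3),np.zeros(3),K,p["D"])[0].reshape(-1,2)
def tri(p1,u1,p2,u2):
    d1=ray(p1,[u1])[0];d2=ray(p2,[u2])[0]
    A=np.c_[d1,-d2];s=np.linalg.lstsq(A,p2["origin"]-p1["origin"],rcond=None)[0]
    a=p1["origin"]+s[0]*d1;b=p2["origin"]+s[1]*d2
    return (a+b)/2,np.linalg.norm(a-b)
E
python3 - <<'E'
import cv2,numpy as np
a=cv2.imread('pics/scene0.png');b=cv2.imread('pics/side0.png')
def crop(im,x0,y0,w,h,k,n): cv2.imwrite(f'pics/{n}.png',cv2.resize(im[y0:y0+h,x0:x0+w],None,fx=k,fy=k,interpolation=cv2.INTER_CUBIC))
crop(a,185,185,150,100,5,'c1');crop(b,300,130,120,140,4,'c2')
for n,im in(('scene',a),('side',b)):
    hsv=cv2.cvtColor(im,cv2.COLOR_BGR2HSV)
    for c,lo,hi in(('yel',(20,140,80),(32,255,255)),('red',(0,200,130),(4,255,255)),('blue',(105,150,100),(125,255,255)) ):
        m=cv2.inRange(hsv,lo,hi)
        k,l,s,ce=cv2.connectedComponentsWithStats(m)
        for i in range(1,k):
            if s[i,4]>25: print(n,c,s[i],ce[i].round(1))
E
```

```text
scene yel [278 196  35  24 167] [294.9 209.5]
scene yel [228 208  12  20 151] [233.6 217.7]
scene yel [213 236  18  25 275] [221.6 247.5]
scene red [392 142  18  15 207] [400.3 149. ]
scene red [491 232  21   8  43] [498.2 236.5]
scene red [248 260   7   7  41] [251.  262.9]
scene red [379 292  10   6  32] [383.9 293.7]
scene blue [168  31  38  26 816] [186.5  43.6]
scene blue [ 33  36  37  25 555] [50.3 48.2]
scene blue [460 172  26   6 139] [472.  174.4]
scene blue [397 195   5  11  34] [399.4 198.8]
scene blue [406 194   7  13  28] [408.7 199.9]
scene blue [372 201  50  53 639] [388.3 225.4]
scene blue [476 200  22  13 217] [486.6 205.9]
scene blue [408 212  12  11  88] [413.7 217.5]
scene blue [285 226  38  28 172] [303.4 240.8]
scene blue [485 226   8  10  40] [488.6 229. ]
scene blue [338 240  10   9  69] [342.3 243.9]
scene blue [ 366  275   60   55 1490] [390.5 301.8]
side yel [327 148  15  35 430] [333.7 164.2]
side yel [359 171  10  26 217] [363.9 184. ]
side yel [348 239  32  24  93] [365.8 255.8]
side red [291 238  24  19 343] [302.6 247.4]
side blue [    0     0   245   304 48443] [ 99.3 110.1]
side blue [249 186  11  10  97] [254.  190.6]
side blue [ 167  222  152  124 4877] [241.3 284. ]
side blue [232 230  19  13 162] [240.4 236.3]
side blue [317 234  18  18  38] [327.2 246.4]
side blue [334 287  14   5  56] [340.3 289.3]
side blue [263 302  11   6  44] [268.2 305.1]
```

View pics/c1.png

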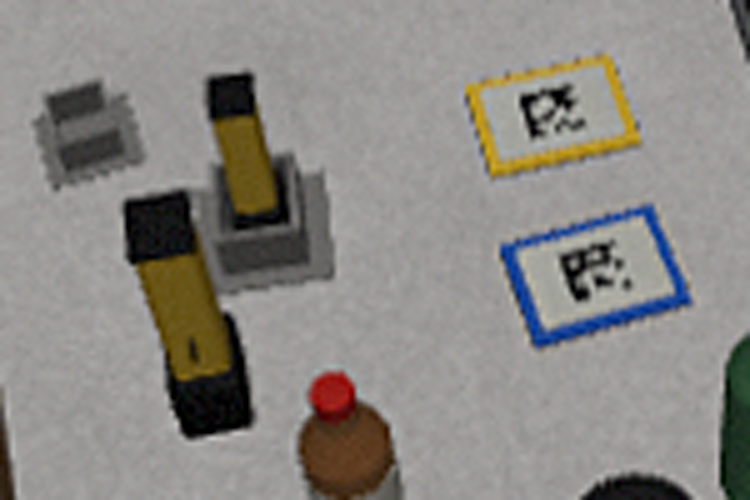

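View pics/c2.png

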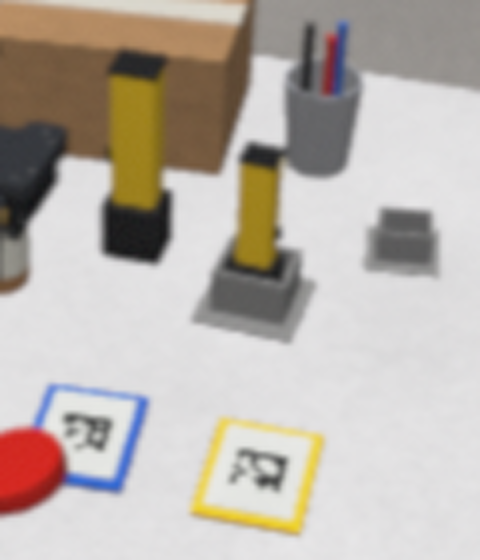

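Run:
```python
from h import *
a=camera_params("scene");b=camera_params("side")
S=lambda pts:np.array(pts)/5+185
T=lambda pts:np.array(pts)/4+[300,130]
np.set_printoptions(precision=1,suppress=True)
bl=plane(a,S([(502,245),(652,207),(690,300),(540,347)]),8);print('blue',bl,bl.mean(0),np.linalg.norm(np.diff(bl,axis=0),axis=1))
ye=plane(a,S([(467,88),(610,55),(638,142),(492,175)]),8);print('yel',ye.mean(0))
print('blue code',plane(a,S([(595,272)]),8),plane(b,T([(88,434)]),8))
bs=plane(b,T([(50,385),(148,400),(120,492)]),8);print('blue side',bs, (bs[0]+bs[2])/2)
print('rim scene',plane(a,S([(215,232),(308,225),(293,155)]),46))
print('rim side',plane(b,T([(213,272),(288,292),(300,250)]),46))
print('foot scene',plane(a,S([(325,172),(333,278),(212,290)]),0))
f=plane(b,T([(193,320),(290,340),(315,285)]),0);print('foot side',f,(f[0]+f[2])/2)
print('yellow tri',tri(a,(233.6,217.7),b,(363.9,184)))
print('cap top',plane(a,S([(231,76)]),155),plane(b,T([(263,155)]),155))
print('pad',tri(a,(400.3,149),b,(302.6,247.4)), plane(a,[(400.3,149)],283),plane(b,[(302.6,247.4)],283))
print('big yellow',tri(a,(221.6,247.5),b,(333.7,164.2)))
print('juice cap',plane(a,S([(332,385)]),150), 'water',tri(a,(342.3,243.9),b,(254,190.6)))
```

```text
blue [[ 517.6 -161.2    8. ]
 [ 507.5  -54.9    8. ]
 [ 587.3  -46.4    8. ]
 [ 602.7 -150.4    8. ]] [ 553.8 -103.2    8. ] [106.7  80.3 105.1]
yel [ 412.8 -107.5    8. ]
blue code [[ 552.2 -103.8    8. ]] [[ 542.8 -103.8    8. ]]
blue side [[ 592.  -149.3    8. ]
 [ 510.8 -157.8    8. ]
 [ 498.1  -50.7    8. ]] [ 545. -100.    8.]
rim scene [[ 495.  -347.3   46. ]
 [ 501.9 -286.4   46. ]
 [ 441.6 -290.3   46. ]]
rim side [[ 496.8 -291.    46. ]
 [ 429.9 -284.5   46. ]
 [ 434.8 -346.    46. ]]
foot scene [[ 424.8 -272.3    0. ]
 [ 515.3 -276.9    0. ]
 [ 508.3 -358.1    0. ]]
foot side [[ 509.5 -278.8    0. ]
 [ 423.9 -279.4    0. ]
 [ 422.  -361.7    0. ]] [ 465.7 -320.2    0. ]
yellow tri (array([ 472. , -322.1,   87.2]), np.float64(4.762852897022828))
cap top [[ 457.4 -316.4  155. ]] [[ 465.7 -316.   155. ]]
pad (array([467.9, 219.3, 282. ]), np.float64(0.5405022712892006)) [[469.3 218.9 283. ]] [[467.3 220.1 283. ]]
big yellow (array([ 596. , -366.2,  113.2]), np.float64(8.687835990121025))
juice cap [[ 691.5 -279.6  150. ]] water (array([719.1, -26.9, 204.3]), np.float64(0.838412270862797))
```

```bash
python3 -m pendant '{"xyz":[[-3.2,-2.2,-4],[-6.4,-4.4,-6],[-9.6,-6.7,-6],[-12.8,-9,-6],[-16,-11.2,-6],[-19.2,-13.5,-6],[-22.4,-15.7,-6],[-25.5,-18,-6],[-28.6,-20.2,-5],[-31.8,-22.4,-4],[-31.8,-22.4,-4],[-31.8,-22.4,-4]],"spin":[1.1,2.2,3.3,4.4,5.5,6.6,7.7,8.8,9.9,11.25,11.25,11.25],"jaw":[100,100,100,100,100,100,100,100,100,100,100,100]}' 20
python3 - <<'E'
from h import *
s=get_state();print(s['position'],s['orientation'],s['joint_positions'])
p=camera_params("wrist");im=capture("wrist")
import pickle;pickle.dump(p,open('w1.pkl','wb'))
cv2.imwrite("pics/w1.png",im[:,:,::-1]);print(p)
E
```

```text
t: 1.65
position: [400.7, -317.6, 241.4]
orientation: [-3.141, -0.002, 0.002]
contact_force: [-0.4, 0.5, -0.6]
width: 0.996
[ 400.69847076 -317.60484366  241.42242526] [-3.14077566e+00 -2.07770273e-03  2.15762974e-03] [-8.24238603e-01 -7.74187455e-02  1.76690102e+00 -4.58811387e-04
  1.45364181e+00  7.45288651e-01]
{'fovy': 61.65141073212838, 'cx': 321.57150947599786, 'cy': 196.13690721130683, 'D': array([-0.03418074,  0.        ,  0.        ,  0.        ,  0.        ]), 'origin': array([ 475.68836123, -317.41054882,  423.07019566]), 'rotation': array([-0.21588202,  0.21603498, -1.55881018])}
```

View pics/w1.png

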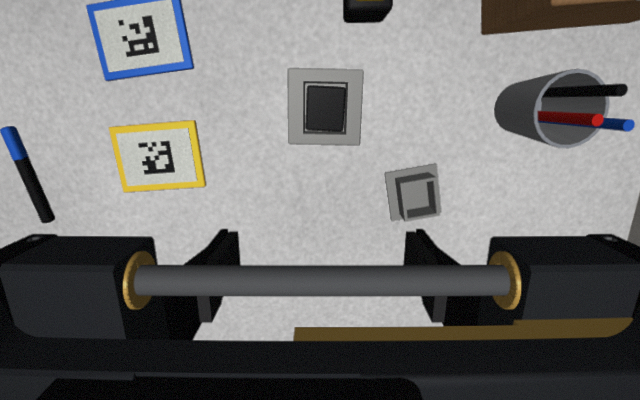

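Run:
```python
from h import *
import pickle
p=pickle.load(open('w1.pkl','rb'));im=cv2.imread('pics/w1.png')
np.set_printoptions(precision=1,suppress=True)
sub=im[50:160,270:380];g=cv2.GaussianBlur(sub,(3,3),0)
gray=cv2.cvtColor(g,cv2.COLOR_BGR2GRAY)
print(gray[55,::4],gray[::4,55])
for name,th in(('foot',160),('cap',62)):
    m=(gray<th).astype(np.uint8)
    m=cv2.morphologyEx(m,cv2.MORPH_OPEN,np.ones((3,3)))
    c=max(cv2.findContours(m,cv2.RETR_EXTERNAL,cv2.CHAIN_APPROX_NONE)[0],key=cv2.contourArea)
    r=cv2.minAreaRect(c);bx=cv2.boxPoints(r)+[270,50]
    for z in ((0,) if name=='foot' else (155,)):
        q=plane(p,bx,z);e=np.diff(np.r_[q,q[:1]],axis=0)
        print(name,r,q.mean(0),np.linalg.norm(e,axis=1),np.degrees(np.arctan2(e[:,1],e[:,0])))
hsv=cv2.cvtColor(im,cv2.COLOR_BGR2HSV)[:90,80:210]
m=cv2.inRange(hsv,(105,150,80),(125,255,255))
pts=cv2.findNonZero(m);r=cv2.minAreaRect(pts);bx=cv2.boxPoints(r)+[80,0]
print('blue box',bx,plane(p,bx,8))
m2=cv2.threshold(cv2.cvtColor(im[10:65,112:165],cv2.COLOR_BGR2GRAY),90,255,cv2.THRESH_BINARY_INV)[1]
r=cv2.minAreaRect(cv2.findNonZero(m2));bx=cv2.boxPoints(r)+[112,10];q=plane(p,bx,8);print('code',r,q,q.mean(0))
cv2.imwrite('pics/c3.png',cv2.resize(sub,None,fx=5,fy=5,interpolation=cv2.INTER_CUBIC))
```

```text
[190 193 195 196 190 150 149 150 134  84  46  46  44  44  45  42  42  41
  36  72 145 143 142 173 195 201 189 190] [192 186 188 193 187 145 150 151  82  73  47  46  45  44  43  42  41  40
  39  41  43 113 143 140 181 189 195 195]
foot ((55.0, 56.5), (77.0, 76.0), 90.0) [ 468.9 -321.5    0. ] [90.4 91.6 95.7 91.5] [ -89.9 -178.1   90.1   -1.4]
cap ((55.590206146240234, 58.73453140258789), (40.03875732421875, 45.85031509399414), 5.52754020690918) [ 470.2 -320.5  155. ] [34.6 30.6 34.7 31.6] [ -6.3 -95.2 175.4  84.6]
blue box [[ 86.4   3.9]
 [181.8  -9.5]
 [192.7  67.8]
 [ 97.3  81.2]] [[ 585.3  -49.8    8. ]
 [ 596.7 -161.2    8. ]
 [ 514.7 -166.2    8. ]
 [ 500.9  -49.2    8. ]]
code ((26.356767654418945, 25.81962776184082), (38.1119384765625, 33.013179779052734), 78.11134338378906) [[ 566.9  -84.6    8. ]
 [ 573.4 -123.1    8. ]
 [ 533.5 -127.6    8. ]
 [ 526.6  -88.2    8. ]] [ 550.1 -105.9    8. ]
```

View pics/c3.png

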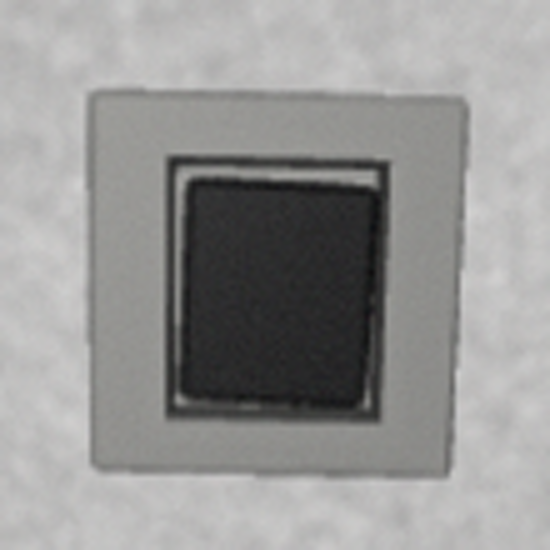

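Run:
```python
from h import *
import pickle
p=pickle.load(open('w1.pkl','rb'))
np.set_printoptions(precision=1,suppress=True)
for n,c,z in(('foot',[(90,92),(468,100),(448,472),(92,470)],0),('rim',[(168,157),(391,160),(380,418),(167,415)],46),('cap',[(190,180),(382,187),(362,406),(181,398)],155)):
    q=plane(p,np.array(c)/5+[270,50],z);e=np.diff(np.r_[q,q[:1]],axis=0)
    print(n,q[:,:2].tolist(),q.mean(0),np.linalg.norm(e,axis=1),np.degrees(np.arctan2(e[:,1],e[:,0])))
print(hold_point_z if 'hold_point_z' in dir() else [k for k in dir() if not k.startswith('_')])
```

```text
foot [[514.1436261244173, -277.30756941270465], [512.467652731506, -367.33557772650914], [423.94869738354936, -365.2139155159487], [424.3380910151763, -275.6347446703736]] [ 468.7 -321.4    0. ] [90.  88.5 89.6 89.8] [-91.1 178.6  89.8  -1.1]
rim [[496.77943129988284, -298.0592174178663], [496.23406874341777, -345.79807125515464], [441.5195672178536, -344.5162009194975], [442.11832333548756, -297.15652962820513]] [ 469.2 -321.4   46. ] [47.7 54.7 47.4 54.7] [-90.7 178.7  89.3  -0.9]
cap [[487.3310350766541, -306.9708938374734], [486.35071933547465, -336.2986804378151], [453.26465105036425, -333.80186149655435], [454.4736303294676, -305.2524615052811]] [ 470.4 -320.6  155. ] [29.3 33.2 28.6 32.9] [-91.9 175.7  87.6  -3. ]
18.700000000000003
```

```bash
python3 -m pendant '{"xyz":[[3.5,0.2,1],[6.9,0.34,3],[6.9,0.34,6],[6.9,0.34,9],[6.9,0.34,12],[6.9,0.34,14],[6.9,0.34,14],[6.9,0.34,14]],"spin":[0.25,0.25,0.25,0.25,0.25,0.25,0.25,0.25],"jaw":[100,100,100,100,100,100,100,100]}' 25
python3 -m pendant '{"xyz":[[0,0,0],[0,0,0],[0,0,0],[0,0,0],[0,0,0],[0,0,0],[0,0,0]],"spin":[0,0,0,0,0,0,0],"jaw":[20,20,20,20,20,20,20]}' 25
```

```text
t: 2.7
position: [470.8, -321.0, 102.9]
orientation: [3.14, -0.051, 0.001]
contact_force: [0.4, -0.3, 0.5]
width: 1.002
t: 3.58
position: [470.8, -320.9, 102.8]
orientation: [3.14, -0.051, 0.0]
contact_force: [0.2, -0.3, 0.4]
width: 0.32
```

```bash
python3 -m pendant '{"xyz":[[0,0,-2],[0,0,-4.5],[0,0,-7],[0,0,-9],[0.8,-2.4,-10],[2,-6,-10],[3.2,-10,-10],[4.5,-14,-10],[5.7,-17.6,-10],[6.6,-20.4,-9],[7.1,-21.9,-8],[7.1,-21.9,-7.3]],"spin":[0,0,0,0,0,0,0,0,0,0,0,0],"jaw":[20,20,20,20,20,20,20,20,20,20,20,20]}' 25
python3 -m pendant '{"xyz":[[0,0,0],[0,0,0]],"spin":[0,0],"jaw":[20,20]}' 25
python3 - <<'E'
from h import *
s=get_state();print(s['position'],s['contact_force'])
for n in("scene","side","wrist"): cv2.imwrite(f"pics/{n}2.png",capture(n)[:,:,::-1])
a=cv2.imread('pics/scene2.png')[160:280,240:400];b=cv2.imread('pics/side2.png')[140:280,270:430]
cv2.imwrite('pics/c4.png',np.vstack([cv2.resize(x,(640,int(x.shape[0]*4)),interpolation=cv2.INTER_CUBIC) for x in(a[20:90],b[:75])]))
E
```

```text
t: 5.08
position: [548.7, -103.7, 175.1]
orientation: [3.14, -0.048, -0.001]
contact_force: [-0.8, -0.5, -2.2]
width: 0.318
t: 5.32
position: [548.5, -104.8, 175.3]
orientation: [3.14, -0.05, -0.001]
contact_force: [0.1, -0.1, -1.1]
width: 0.318
[ 548.45991561 -104.77180461  175.27144339] [ 0.10559596 -0.0976842  -1.13676019]
```

View pics/scene2.png

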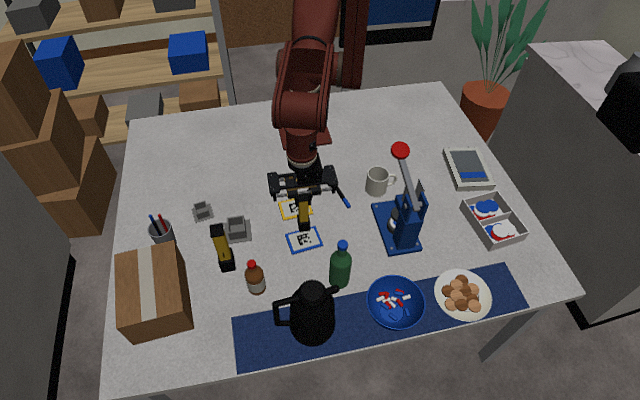

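View pics/side2.png

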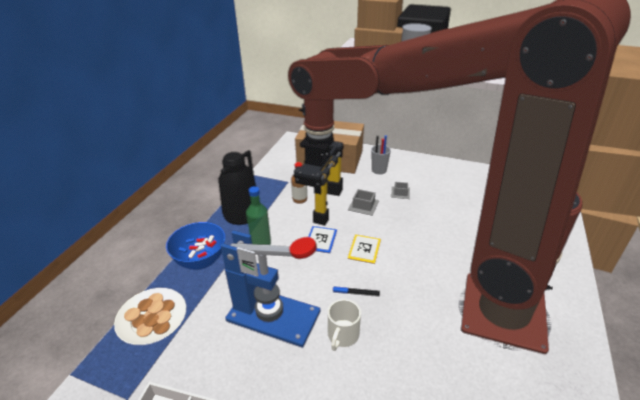

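View pics/wrist2.png

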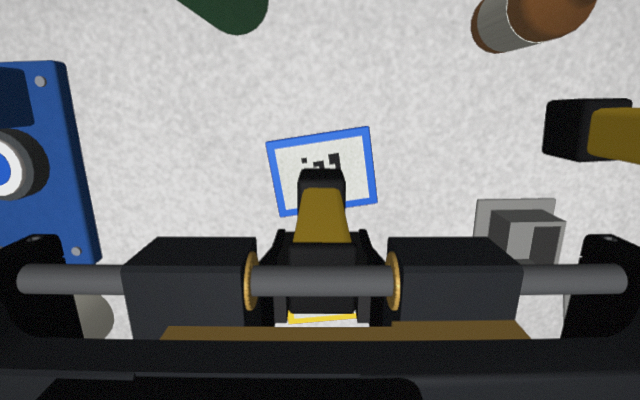

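Run:
```python
from h import *
k=np.array
X=[(548+i*22,-104.5+j*18,z) for z in (78,123) for i in(-1,1) for j in(-1,1)]
for n,o,(x0,y0) in(("scene",'s',(270,185)),("side",'d',(290,165))):
    p=camera_params(n);im=cv2.imread(f'pics/{n}2.png')
    im=cv2.resize(im[y0:y0+75,x0:x0+65],None,fx=6,fy=6,interpolation=cv2.INTER_CUBIC)
    for u in proj(p,X): cv2.circle(im,tuple(int(v) for v in (u-[x0,y0])*6+3),3,(0,0,255),-1)
    for u in proj(p,[(550,-105,8)]): cv2.circle(im,tuple(int(v) for v in (u-[x0,y0])*6+3),3,(0,255,0),-1)
    cv2.imwrite(f'pics/o{o}.png',im)
cv2.imwrite('pics/o.png',np.hstack([cv2.imread('pics/os.png'),cv2.imread('pics/od.png')]))
```

```text
(no output)
```

View pics/o.png

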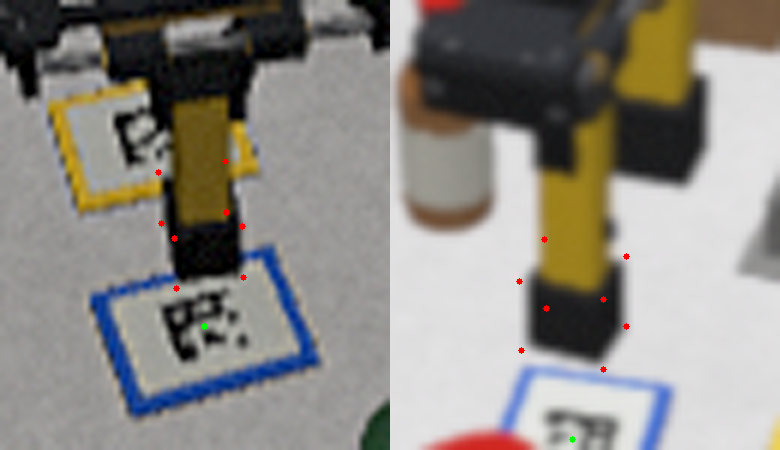

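```bash
python3 -m pendant '{"xyz":[[0,0,0],[0,0,0],[0,0,0],[0,0,0],[0,0,0],[0,0,0],[0,0,0],[0,0,0],[0,0,0],[0,0,0],[0,0,0],[0,0,0]],"spin":[0,0,0,0,0,0,0,0,0,0,0,0],"jaw":[20,20,20,20,20,20,20,20,20,20,20,20]}' 25
python3 -m pendant '{"xyz":[[0,0,0],[0,0,0],[0,0,0],[0,0,0],[0,0,0],[0,0,0]],"spin":[0,0,0,0,0,0],"jaw":[20,20,20,20,20,20]}' 25
```

```text
t: 6.98
position: [548.7, -104.5, 175.6]
orientation: [3.14, -0.05, 0.0]
contact_force: [-0.3, 0.8, -2.8]
width: 0.323
t: 7.72
position: [548.7, -104.5, 175.6]
orientation: [3.14, -0.05, 0.0]
contact_force: [-0.5, -0.2, -2.9]
width: 0.323
```

```bash
python3 -m pendant '{"xyz":[[0,0,-1.5],[-1,3,-2],[-2.3,7,-2],[-3.6,11,-2],[-4.9,15,-2],[-6.1,18.6,-2],[-6.9,21,-2],[-7.15,21.9,-2],[-7.15,21.9,-2],[-7.15,21.9,-1],[-7.15,21.9,0],[-7.15,21.9,0]],"spin":[0,0,0,0,0,0,0,0,0,0,0,0],"jaw":[20,20,20,20,20,20,20,20,20,20,20,20]}' 25
python3 - <<'E'
from h import *
s=get_state();print(s['position'],s['orientation'])
cv2.imwrite("pics/w3.png",capture("wrist")[:,:,::-1])
cv2.imwrite("pics/s3.png",cv2.resize(capture("scene")[170:260,180:300,::-1],None,fx=5,fy=5,interpolation=cv2.INTER_CUBIC))
E
```

```text
t: 9.22
position: [469.7, -319.7, 173.9]
orientation: [-3.14, 0.048, 0.004]
contact_force: [-0.7, 0.3, -2.0]
width: 0.318
[ 469.72611344 -319.68421109  173.91121276] [-3.140063    0.04825356  0.00364441]
```

View pics/w3.png

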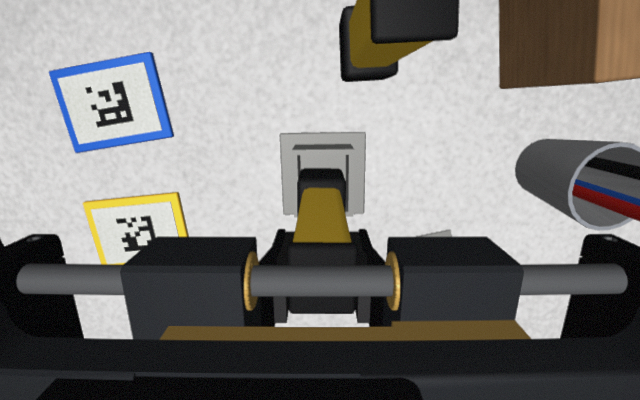

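View pics/s3.png

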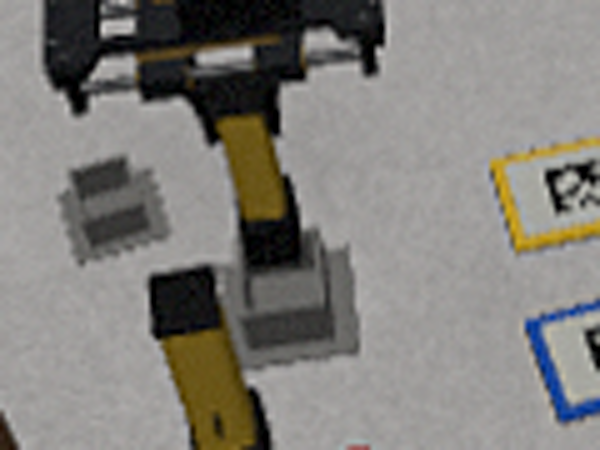

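```bash
python3 -m pendant '{"xyz":[[0,0.12,0],[0,0.12,0.5],[0,0.12,1.5],[0,0.12,2.5],[0,0.12,3.5],[0,0.12,4.5],[0,0.12,5.3],[0,0.12,6],[0,0.12,6.4],[0,0.12,6.4]],"spin":[0,0,0,0,0,0,0,0,0,0],"jaw":[20,20,20,20,20,20,20,20,20,20]}' 25
```

```text
t: 10.58
position: [470.2, -321.7, 111.1]
orientation: [3.141, -0.049, -0.001]
contact_force: [0.3, 0.3, -1.2]
width: 0.315
```

```bash
python3 -m pendant '{"xyz":[[0,0,0.4],[0,0,0.7],[0,0,0.8],[0,0,0.8]],"spin":[0,0,0,0],"jaw":[20,20,20,20]}' 25
```

```text
t: 11.08
position: [470.2, -321.7, 103.1]
orientation: [3.141, -0.049, -0.001]
contact_force: [-0.0, -0.6, -2.1]
width: 0.318
```

```bash
python3 -m pendant '{"xyz":[[0,0,0.05],[0,0,0.05],[0,0,0.05],[0,0,0.05],[0,0,0.05],[0,0,0.05],[0,0,0.05],[0,0,0.05]],"spin":[0,0,0,0,0,0,0,0],"jaw":[20,36,45,60,80,100,100,100]}' 25
python3 -m pendant '{"xyz":[[0,0,-1],[0,0,-3],[0,0,-6],[0,0,-9],[-1,0,-12],[-4,0,-15],[-7,0,-17],[-7,0,-17],[-7,0,-17]],"spin":[0,0,0,0,0,0,0,0,0],"jaw":[100,100,100,100,100,100,100,100,100]}' 25
python3 - <<'E'
from h import *
import pickle
p=camera_params("wrist");pickle.dump(p,open('w4.pkl','wb'))
im=capture("wrist")[:,:,::-1];cv2.imwrite("pics/w4.png",im);cv2.imwrite("pics/d4.png",capture("side")[:,:,::-1])
cv2.imwrite("pics/w4c.png",cv2.resize(im[50:190,250:400],None,fx=4,fy=4,interpolation=cv2.INTER_CUBIC))
E
```

```text
t: 12.08
position: [470.2, -321.7, 102.6]
orientation: [3.141, -0.049, -0.001]
contact_force: [-0.0, 0.6, 0.1]
width: 0.93
t: 13.2
position: [400.7, -319.6, 273.4]
orientation: [3.14, -0.049, 0.001]
contact_force: [-0.1, -0.9, 0.7]
width: 0.999
```

View pics/w4c.png

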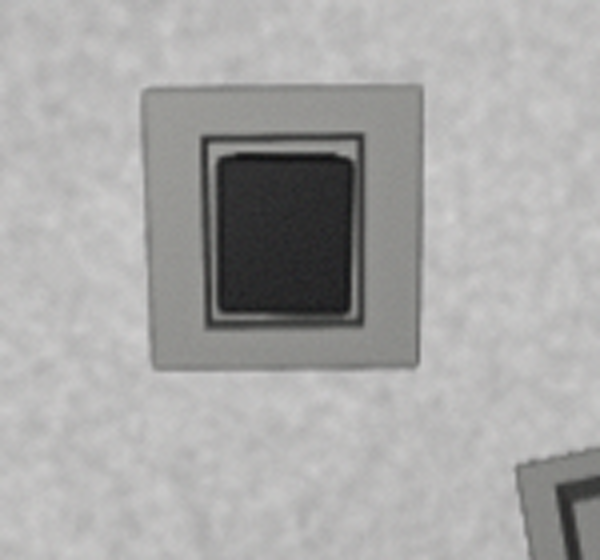

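View pics/d4.png

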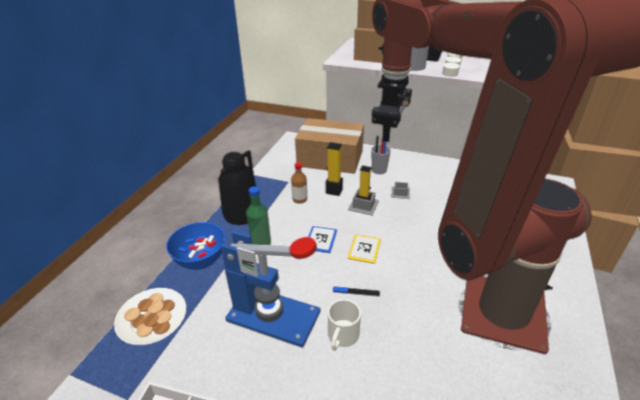

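```bash
python3 -m pendant '{"xyz":[[0.4,-3,-3],[0.9,-8,-5],[1.3,-13,-6],[1.7,-18,-6],[2.1,-23,-6],[2.5,-28,-6],[2.9,-33,-6],[3.3,-38,-6],[3.7,-43,-6],[4.1,-48,-6],[4.5,-52,-6],[4.7,-54,-5]],"spin":[0,0,0,0,0,0,0,0,0,0,0,0],"jaw":[80,50,20,0,0,0,0,0,0,0,0,0]}' 40
python3 -m pendant '{"xyz":[[0,0,0],[0,0,0]],"spin":[0,0],"jaw":[0,0]}' 40
python3 - <<'E'
from h import *
import pickle
s=get_state();print(s['position'],s['joint_positions'],s['contact_force'])
p=camera_params("wrist");pickle.dump(p,open('w5.pkl','wb'))
cv2.imwrite("pics/w5.png",capture("wrist")[:,:,::-1]);cv2.imwrite("pics/d5.png",capture("side")[:,:,::-1])
cv2.imwrite("pics/s5.png",capture("scene")[:,:,::-1])
E
```

```text
t: 14.8
position: [464.4, 221.4, 321.7]
orientation: [-3.141, 0.044, 0.003]
contact_force: [0.5, -0.1, -0.2]
width: 0.006
t: 15.05
position: [464.2, 220.6, 321.0]
orientation: [3.141, -0.044, -0.005]
contact_force: [0.0, -0.2, -0.5]
width: 0.004
[464.21436301 220.56441807 321.04683163] [ 2.89596263e-01 -9.73680345e-02  1.63924899e+00  5.96250981e-04
  1.60274874e+00  1.88864501e+00] [ 0.04036921 -0.22842378 -0.48842395]
```

View pics/w5.png

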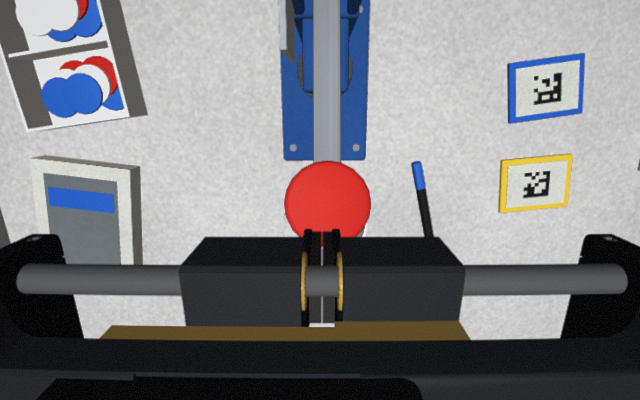

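View pics/d5.png

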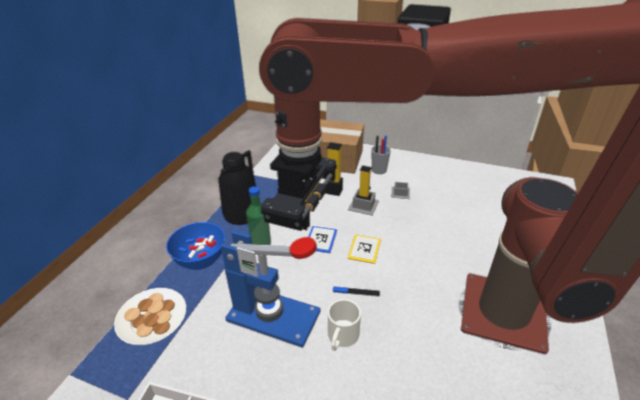

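View pics/s5.png

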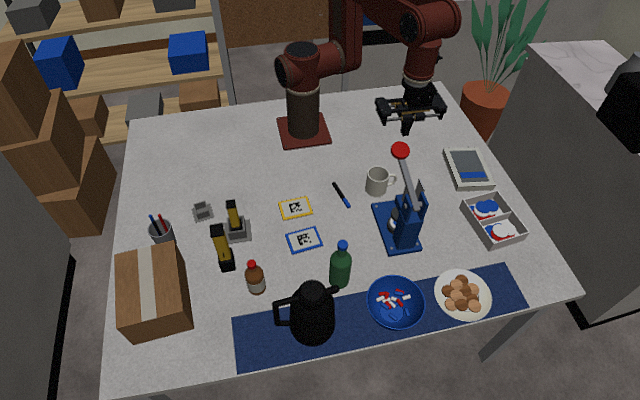

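Run:
```python
from h import *
import pickle
np.set_printoptions(precision=1,suppress=True)
p=pickle.load(open('w5.pkl','rb'));print(plane(p,[(327,203)],287),plane(p,[(285,203),(370,203)],285),plane(p,[(327,110),(327,160)],250))
for n in("scene","side"):print(n,proj(camera_params(n),[(464.2,220.6,321),(468,219,287)]))
im=cv2.imread('pics/w5.png');m=cv2.inRange(cv2.cvtColor(im,cv2.COLOR_BGR2HSV)[150:250,270:385],(0,200,120),(5,255,255))
c=max(cv2.findContours(m,0,2)[0],key=cv2.contourArea);print(cv2.boundingRect(c),cv2.minEnclosingCircle(c))
for n in('d5','s5'):
  pass
```

```text
[[473.4 216.8 287. ]] [[473.6 245.3 285. ]
 [471.9 187.6 285. ]] [[533.1 214.7 250. ]
 [496.2 215.6 250. ]]
scene [[402.4 138.5]
 [400.4 147.8]]
side [[303.2 234.4]
 [302.4 245.6]]
(15, 12, 85, 75) ((57.380821228027344, 53.63407897949219), 42.54856491088867)
```

Run:
```python
import cv2,numpy as np
a=cv2.imread('pics/s5.png')[80:180,360:460];b=cv2.imread('pics/d5.png')[170:270,250:350]
cv2.imwrite('pics/c5.png',np.hstack([cv2.resize(x,None,fx=4,fy=4,interpolation=cv2.INTER_CUBIC) for x in(a,b)]))
```

```text
(no output)
```

View pics/c5.png

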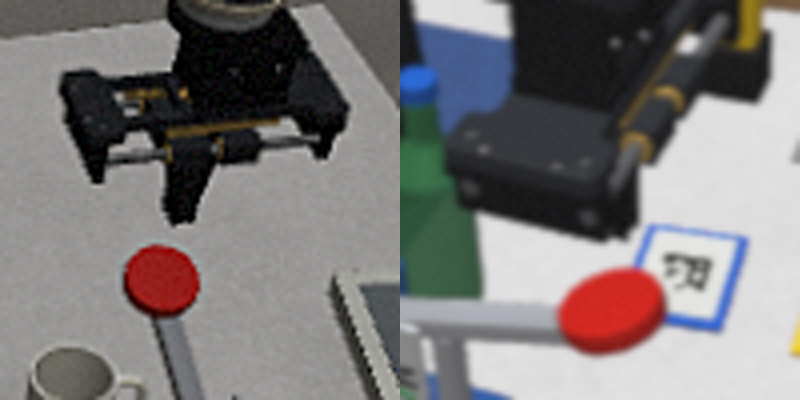

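```bash
python3 -m pendant '{"xyz":[[0.2,0.2,1],[0.2,0.2,2],[0.2,0.2,3],[0.2,0.2,3.5],[0.1,0.2,4.3],[0,0.2,5.2],[0,0.2,6.1],[0,0.2,7],[-0.1,0.2,8],[-0.1,0.2,8]],"spin":[0,0,0,0,0,0,0,0,0,0],"jaw":[0,0,0,0,0,0,0,0,0,0]}' 40
python3 - <<'E'
from h import *
cv2.imwrite("pics/d6.png",cv2.resize(capture("side")[170:330,200:400,::-1],None,fx=4,fy=4,interpolation=cv2.INTER_CUBIC))
E
```

```text
t: 16.45
position: [463.2, 218.6, 241.5]
orientation: [-3.14, 0.046, 0.003]
contact_force: [-1.2, 0.9, 5.0]
width: 0.007
```

View pics/d6.png

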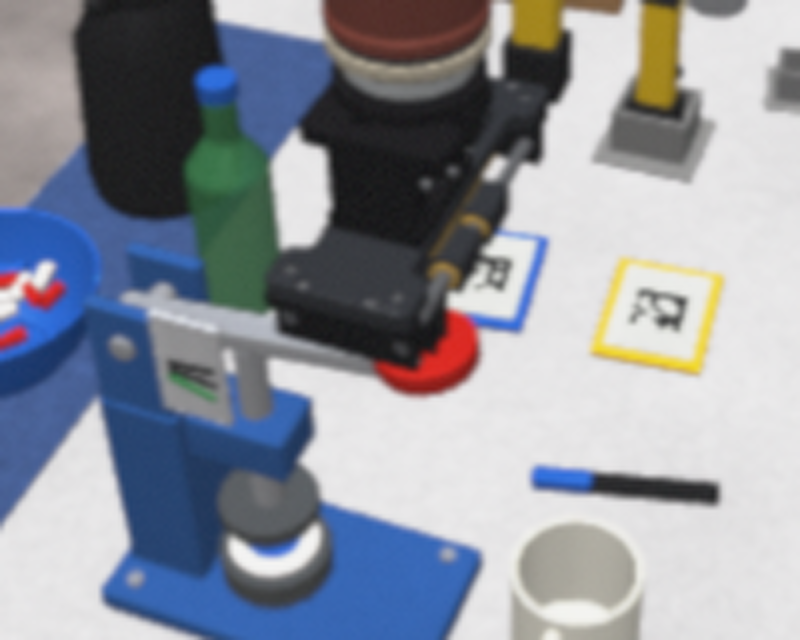

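```bash
python3 -m pendant '{"xyz":[[0,0,0.8],[-0.1,0,1.6],[-0.2,0,2.4],[-0.2,0,3.2],[-0.3,0,4],[-0.3,0,4.7],[-0.3,0,5.2],[-0.3,0,5.2],[-0.3,0,5.2]],"spin":[0,0,0,0,0,0,0,0,0],"jaw":[0,0,0,0,0,0,0,0,0]}' 40
python3 - <<'E'
from h import *
cv2.imwrite("pics/d7.png",cv2.resize(capture("side")[190:330,200:400,::-1],None,fx=4,fy=4,interpolation=cv2.INTER_CUBIC))
cv2.imwrite("pics/w7.png",capture("wrist")[:,:,::-1])
E
```

```text
t: 17.62
position: [460.6, 218.9, 192.2]
orientation: [-3.14, 0.046, 0.0]
contact_force: [-6.6, -1.4, 12.2]
width: 0.006
```

View pics/d7.png

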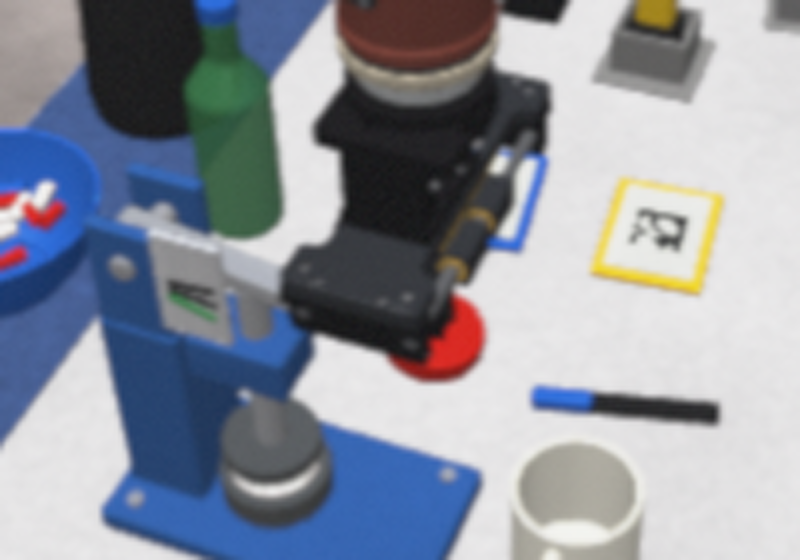

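View pics/w7.png

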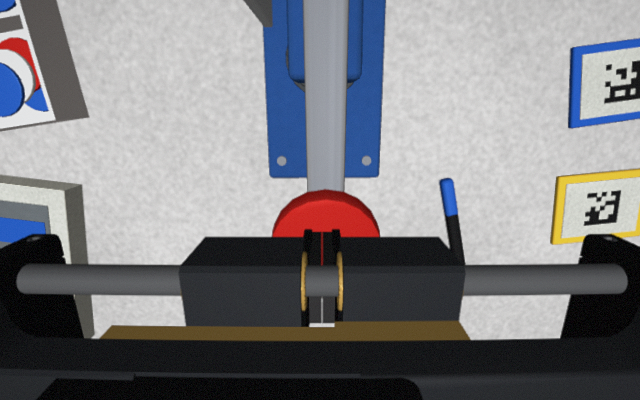

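```bash
python3 -m pendant '{"xyz":[[0,0,0.2],[0,0,0.3],[0,0,0.3],[0,0,0.3],[0,0,0.3],[0,0,0.3],[0,0,0.3],[0,0,0.3]],"spin":[0,0,0,0,0,0,0,0],"jaw":[0,0,0,0,0,0,0,0]}' 40
python3 - <<'E'
from h import *
print(get_state()['contact_force'],get_state()['position'])
im=capture("side")[:,:,::-1];cv2.imwrite("pics/d8.png",im)
cv2.imwrite("pics/d8c.png",cv2.resize(im[220:290,215:330],None,fx=6,fy=6,interpolation=cv2.INTER_CUBIC))
cv2.imwrite("pics/s8.png",capture("scene")[:,:,::-1])
E
```

```text
t: 18.73
position: [460.7, 218.9, 191.3]
orientation: [-3.14, 0.046, -0.001]
contact_force: [-7.0, -1.3, 12.3]
width: 0.004
[-7.01424958 -1.2971462  12.29707265] [460.71336659 218.91015211 191.28623122]
```

View pics/d8c.png

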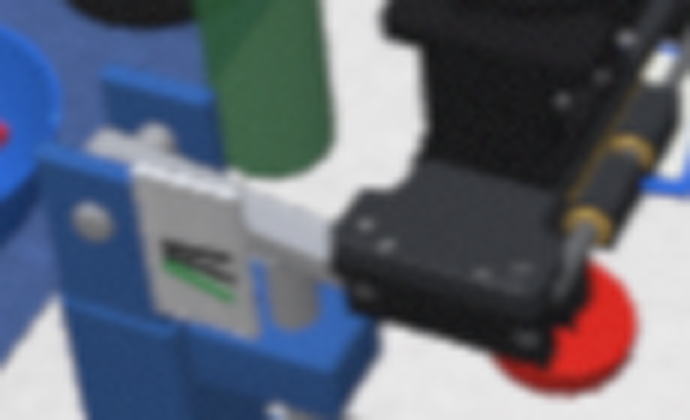

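View pics/s8.png

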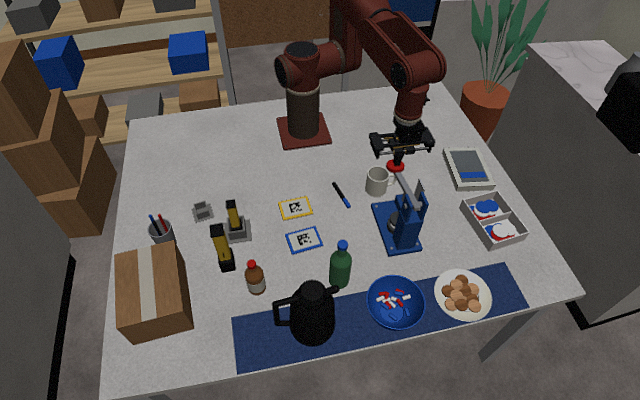

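Run:
```python
from h import *
np.set_printoptions(precision=1,suppress=True)
piv=np.array([469.5+168.2,218.5,220]);t=np.linspace(0,2*np.pi,73)
for n in("side","scene"):
  im=cv2.imread('pics/d8.png' if n=="side" else 'pics/s8.png')
  m=cv2.inRange(cv2.cvtColor(im,cv2.COLOR_BGR2HSV),(0,190,90),(5,255,255))
  m[:, :280]=0; m[:150 if n=="scene" else 230]=0; m[300:]=0; m[:,420:]=0
  c=max(cv2.findContours(m,0,2)[0],key=cv2.contourArea);print(n,cv2.boundingRect(c))
  for th in(0,.36,.45,.49,.54,.575):
    f=.27-th;l=np.array([-np.cos(f),0,np.sin(f)]);nn=np.array([np.sin(f),0,np.cos(f)]);y=np.array([0,1,0])
    q=np.vstack([proj(camera_params(n),[piv+180*l+h*nn+30*(np.cos(a)*l+np.sin(a)*y) for a in t]) for h in(4,20)])
    print(th,(piv+180*l+20*nn),q.min(0),q.max(0))
im=cv2.imread('pics/side0.png');m=cv2.inRange(cv2.cvtColor(im,cv2.COLOR_BGR2HSV),(0,190,90),(5,255,255))
m[:,:280]=0;m[:230]=0;c=max(cv2.findContours(m,0,2)[0],key=cv2.contourArea);print('rest',cv2.boundingRect(c))
```

```text
side (301, 265, 19, 19)
0 [469.6 218.5 287.3] [288.3 236.2] [317.5 260.5]
0.36 [456.6 218.5 223.7] [294.5 257.7] [322.  283.2]
0.45 [457.  218.5 207.5] [294.2 262.4] [321.8 288.2]
0.49 [457.7 218.5 200.2] [293.9 264.4] [321.5 290.4]
0.54 [458.9 218.5 191.3] [293.4 266.9] [320.9 293. ]
0.575 [460.  218.5 185. ] [292.9 268.5] [320.3 294.7]
scene (387, 160, 17, 12)
0 [469.6 218.5 287.3] [389.7 139.8] [410.  159.2]
0.36 [456.6 218.5 223.7] [385.8 154.1] [405.1 169.9]
0.45 [457.  218.5 207.5] [385.3 158.4] [404.3 173.1]
0.49 [457.7 218.5 200.2] [385.1 160.4] [404.  174.6]
0.54 [458.9 218.5 191.3] [384.9 163. ] [403.6 176.6]
0.575 [460.  218.5 185. ] [384.8 164.8] [403.4 177.9]
rest (291, 238, 24, 20)
```

```bash
cat > pad.py <<'E'
from h import *
import sys
s=get_state();print(s['position'].round(1),s['contact_force'].round(1),s['joint_velocities'].round(4))
for n,y0 in(("side",230),("scene",130)):
  im=capture(n)[:,:,::-1];cv2.imwrite(f"pics/{sys.argv[1]}_{n}.png",im)
  m=cv2.inRange(cv2.cvtColor(im,cv2.COLOR_BGR2HSV),(0,190,90),(5,255,255))
  m[:,:280]=0;m[:y0]=0;m[300:]=0;m[:,420:]=0
  c=max(cv2.findContours(m,0,2)[0],key=cv2.contourArea);r=cv2.boundingRect(c);print(n,r,'bottom',r[1]+r[3],'right',r[0]+r[2])
E
python3 -m pendant '{"xyz":[[0,0,0.3],[0,0,0.4],[0,0,0.4],[0,0,0.4]],"spin":[0,0,0,0],"jaw":[0,0,0,0]}' 40
python3 pad.py p1
python3 - <<'E'
import cv2
im=cv2.imread('pics/scene0.png');m=cv2.inRange(cv2.cvtColor(im,cv2.COLOR_BGR2HSV),(0,190,90),(5,255,255));m[:130]=0;m[:,:280]=0;m[180:]=0;m[:,420:]=0
print(cv2.boundingRect(max(cv2.findContours(m,0,2)[0],key=cv2.contourArea)))
E
```

```text
t: 19.32
position: [460.8, 218.9, 189.0]
orientation: [-3.14, 0.045, -0.002]
contact_force: [-6.2, -1.1, 12.0]
width: 0.003
[460.8 218.9 189. ] [-6.2 -1.1 12. ] [ 0.0016 -0.0021  0.0002  0.002   0.0006  0.0007]
side (300, 266, 20, 19) bottom 285 right 320
scene (387, 160, 17, 12) bottom 172 right 404
(391, 142, 19, 16)
```

Run:
```python
from h import *
import pickle
np.set_printoptions(precision=1,suppress=True)
t=np.linspace(0,2*np.pi,181)
def meas(im):
  m=cv2.inRange(cv2.cvtColor(im,cv2.COLOR_BGR2HSV),(0,190,90),(5,255,255));m[:,:250]=0;m[:,400:]=0;m[:140]=0;m[234:]=0
  return cv2.boundingRect(max(cv2.findContours(m,0,2)[0],key=cv2.contourArea))
def pred(p,th,px):
  piv=np.array([px+168.2,217.5,220])
  f=.27-th;l=np.array([-np.cos(f),0,np.sin(f)]);nn=np.array([np.sin(f),0,np.cos(f)]);y=np.array([0,1,0])
  q=proj(p,[piv+180*l+20*nn+30*(np.cos(a)*l+np.sin(a)*y) for a in t])
  q=q[q[:,1]<234];return q[:,0].min(),q[:,0].max(),q[:,1].min(),np.ptp(q[:,0])
p0=pickle.load(open('w5.pkl','rb'));print('rest',meas(cv2.imread('pics/w5.png')))
for px in(466,470,474):print(px,np.array(pred(p0,0,px)))
p=camera_params("wrist");im=capture("wrist")[:,:,::-1];cv2.imwrite('pics/w9.png',im);print('now',meas(im),p['origin'])
for px in(466,470,474):
  for th in(.36,.45,.5,.54,.575):print(px,th,np.array(pred(p,th,px)))
```

```text
rest (285, 161, 85, 73)
466 [282.  370.5 169.2  88.5]
470 [281.6 370.6 163.3  88.9]
474 [281.3 370.6 157.5  89.3]
now (273, 190, 106, 44) [535.3 216.8 370.8]
466 0.36 [285.9 365.5 221.2  79.6]
466 0.45 [277.9 372.6 211.8  94.7]
466 0.5 [275.2 374.7 206.2  99.5]
466 0.54 [273.9 375.  201.6 101.1]
466 0.575 [274.2 374.7 197.4 100.5]
470 0.36 [276.  373.4 212.9  97.3]
470 0.45 [272.6 377.2 204.1 104.6]
470 0.5 [271.8 377.4 198.8 105.6]
470 0.54 [272.4 376.4 194.3 104. ]
470 0.575 [273.6 374.8 190.4 101.2]
474 0.36 [269.4 379.7 204.5 110.2]
474 0.45 [269.  379.8 196.3 110.8]
474 0.5 [270.2 378.5 191.2 108.3]
474 0.54 [271.8 376.6 187.  104.8]
474 0.575 [273.2 374.9 183.2 101.8]
```

View pics/w9.png

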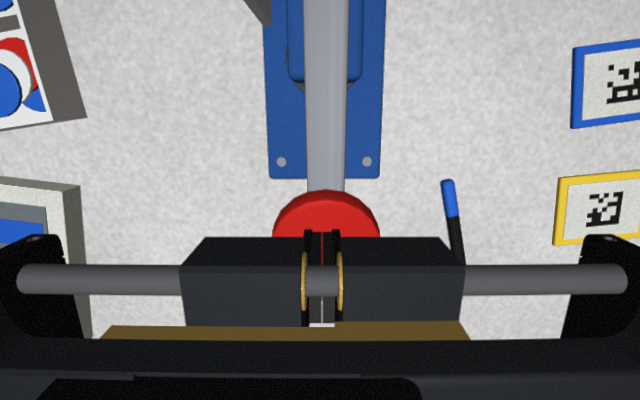

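```bash
python3 -m pendant '{"xyz":[[0,0,0.3],[0,0,0.5],[0,0,0.5],[0,0,0.5]],"spin":[0,0,0,0],"jaw":[0,0,0,0]}' 40
python3 pad.py p2
```

```text
t: 19.98
position: [461.1, 218.9, 185.5]
orientation: [-3.14, 0.045, -0.003]
contact_force: [-4.3, -1.3, 8.2]
width: 0.001
[461.1 218.9 185.5] [-4.3 -1.3  8.2] [ 0.0002 -0.0011 -0.0009 -0.0017  0.0004  0.0015]
side (300, 267, 20, 19) bottom 286 right 320
scene (387, 161, 17, 12) bottom 173 right 404
```

```bash
python3 -m pendant '{"xyz":[[0,0,0.2],[0,0,0.4],[0,0,0.4],[0,0,0.4]],"spin":[0,0,0,0],"jaw":[0,0,0,0]}' 40
python3 pad.py p3
python3 -m pendant '{"xyz":[[0,0,0.2],[0,0,0.4],[0,0,0.4],[0,0,0.4]],"spin":[0,0,0,0],"jaw":[0,0,0,0]}' 40
python3 pad.py p4
```

```text
t: 20.58
position: [461.3, 218.9, 182.8]
orientation: [-3.14, 0.045, -0.004]
contact_force: [-4.2, -1.0, 8.9]
width: 0.008
[461.3 218.9 182.8] [-4.2 -1.   8.9] [-0.0001  0.      0.001   0.0009  0.0011  0.    ]
side (301, 268, 19, 19) bottom 287 right 320
scene (386, 162, 18, 11) bottom 173 right 404
t: 21.18
position: [461.6, 218.9, 180.2]
orientation: [-3.14, 0.045, -0.006]
contact_force: [-4.1, -1.1, 7.5]
width: 0.002
[461.6 218.9 180.2] [-4.1 -1.1  7.5] [ 0.0008  0.0012 -0.0011 -0.0005 -0.0009 -0.0001]
side (300, 269, 19, 19) bottom 288 right 319
scene (386, 163, 18, 11) bottom 174 right 404
```

```bash
python3 -m pendant '{"xyz":[[0,0,0.2],[0,0,0.4],[0,0,0.4],[0,0,0.4]],"spin":[0,0,0,0],"jaw":[0,0,0,0]}' 40
python3 pad.py p5
python3 -m pendant '{"xyz":[[0,0,0.2],[0,0,0.4],[0,0,0.4],[0,0,0.4]],"spin":[0,0,0,0],"jaw":[0,0,0,0]}' 40
python3 pad.py p6
```

```text
t: 21.78
position: [461.9, 218.9, 177.6]
orientation: [-3.14, 0.045, -0.007]
contact_force: [-4.6, -1.2, 8.6]
width: 0.006
[461.9 218.9 177.6] [-4.6 -1.2  8.6] [ 0.0004 -0.0006  0.0002  0.0012 -0.0012 -0.0008]
side (300, 270, 19, 19) bottom 289 right 319
scene (386, 164, 18, 11) bottom 175 right 404
t: 22.38
position: [462.3, 218.9, 175.4]
orientation: [-3.14, 0.044, -0.009]
contact_force: [-5.1, -1.4, 9.6]
width: 0.002
[462.3 218.9 175.4] [-5.1 -1.4  9.6] [-0.001   0.0019 -0.0013  0.0001  0.0014  0.0003]
side (301, 271, 18, 18) bottom 289 right 319
scene (386, 165, 17, 11) bottom 176 right 403
```

Run:
```python
import cv2,numpy as np
r=[cv2.resize(cv2.imread(f'pics/{n}')[220:300,230:330],None,fx=4,fy=4,interpolation=cv2.INTER_CUBIC) for n in('d8.png','p6_side.png')]
cv2.imwrite('pics/cmp.png',np.hstack(r))
```

```text
(no output)
```

View pics/cmp.png

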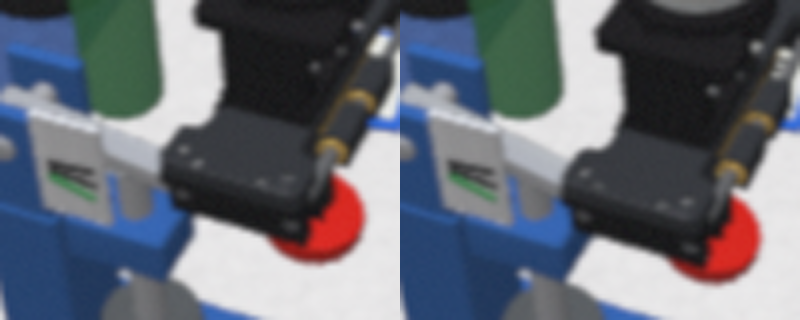

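```bash
python3 -m pendant '{"xyz":[[0,0,0.2],[0,0,0.4],[0,0,0.4],[0,0,0.4]],"spin":[0,0,0,0],"jaw":[0,0,0,0]}' 40
python3 pad.py p7
python3 - <<'E'
import cv2
cv2.imwrite('pics/p7c.png',cv2.resize(cv2.imread('pics/p7_scene.png')[100:260,340:460],None,fx=5,fy=3.75,interpolation=cv2.INTER_CUBIC))
E
```

```text
t: 22.98
position: [462.6, 218.9, 173.3]
orientation: [-3.14, 0.044, -0.01]
contact_force: [-6.9, -1.4, 11.9]
width: 0.004
[462.6 218.9 173.3] [-6.9 -1.4 11.9] [ 0.0005  0.0002  0.0003  0.0035  0.0014 -0.0002]
side (301, 271, 18, 19) bottom 290 right 319
scene (386, 165, 17, 11) bottom 176 right 403
```

View pics/p7c.png

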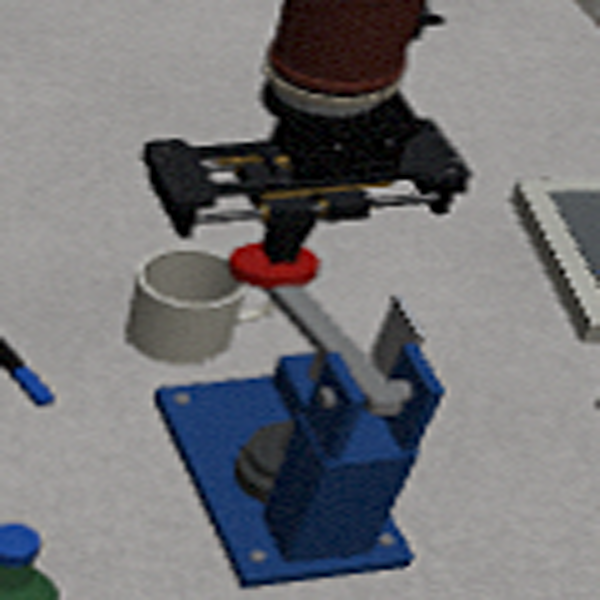

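```bash
python3 -m pendant '{"xyz":[[0,0,0.3],[0,0,0.4],[0,0,0.4],[0,0,0.4],[0,0,0.4]],"spin":[0,0,0,0,0],"jaw":[0,0,0,0,0]}' 40
python3 pad.py p8
```

```text
t: 23.7
position: [462.9, 218.9, 171.5]
orientation: [-3.141, 0.044, -0.012]
contact_force: [-6.6, -1.6, 12.9]
width: 0.002
[462.9 218.9 171.5] [-6.6 -1.6 12.9] [-0.0001 -0.001   0.0016  0.0012 -0.0008 -0.0004]
side (301, 272, 18, 18) bottom 290 right 319
scene (386, 166, 17, 11) bottom 177 right 403
```

```bash
python3 -m pendant '{"xyz":[[0,0,0.2],[0,0,0.4],[0,0,0.4],[0,0,0.4],[0,0,0.4]],"spin":[0,0,0,0,0],"jaw":[0,0,0,0,0]}' 40
python3 pad.py p9
```

```text
t: 24.42
position: [463.2, 218.9, 169.7]
orientation: [-3.141, 0.044, -0.013]
contact_force: [-7.6, -3.0, 13.7]
width: 0.004
[463.2 218.9 169.7] [-7.6 -3.  13.7] [ 0.0006  0.0005 -0.0006  0.0016 -0.0002 -0.0002]
side (301, 272, 18, 19) bottom 291 right 319
scene (386, 166, 17, 11) bottom 177 right 403
```

Run:
```python
import cv2,numpy as np
r=[cv2.resize(cv2.imread(f'pics/p9_{n}.png')[y:y+h,x:x+w],(390,390),interpolation=cv2.INTER_CUBIC) for n,y,h,x,w in(('side',150,160,215,160),('scene',110,110,350,110))]
cv2.imwrite('pics/p9c.png',np.hstack(r))
```

```text
(no output)
```

View pics/p9c.png

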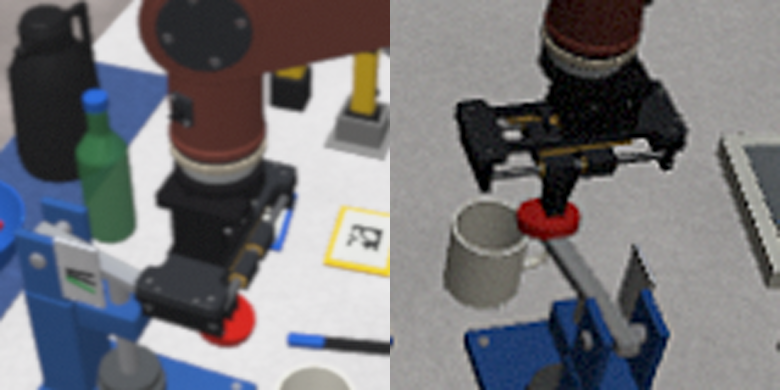

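Run:
```python
from h import *
for n in("scene0","p9_scene","side0","p9_side"):
    m=cv2.inRange(cv2.cvtColor(cv2.imread(f'pics/{n}.png'),cv2.COLOR_BGR2HSV),(20,140,80),(32,255,255))
    k,l,s,c=cv2.connectedComponentsWithStats(m)
    print(n,[(s[i,4],c[i].round(1)) for i in range(1,k) if s[i,4]>100])
s=get_state();print(s['t'],s['position'],s['contact_force'])
sign_off()
```

```text
scene0 [(np.int32(167), array([294.9, 209.5])), (np.int32(151), array([233.6, 217.7])), (np.int32(275), array([221.6, 247.5]))]
p9_scene [(np.int32(167), array([294.8, 209.5])), (np.int32(149), array([233.2, 217.5])), (np.int32(270), array([221.6, 247.6]))]
side0 [(np.int32(430), array([333.7, 164.2])), (np.int32(217), array([363.9, 184. ]))]
p9_side [(np.int32(211), array([364.2, 184.2]))]
24.525 [463.2560417  218.893511   169.72902479] [-6.78101023 -1.87744835 13.8827429 ]
the job is handed in; nothing more can be done
```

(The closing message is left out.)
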